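# Move a hanging serving board to the folded hook of a swing-arm rack

## Task

The serving board hangs on the swung-out hook of the off-white rack and is to go on the rack's other hook, to clear that side. First swing the folded hook right out to its stop, then lift the board off and hang it by its slot on that hook, let go, and swing the emptied hook back flat along the panel. Do not drop the board or set it down on the way, and leave the pepper mill, food tin, yoghurt pot and oil bottle standing where they are.

Things in the scene. Friction and masses are not known exactly. Their poses are not given: they have to be found in the camera images.
- rack: off-white hook rack, fixed: upright panel 340 mm wide, 20 thick, top edge 200 above the worktop, on a foot 200 wide reaching 60 in front of the panel face and 90 behind it. Origin at worktop level below the middle of the panel's front face; x away from the robot, y left along the panel, z up. Two alike hooks, 90 to 100 mm left and right of its middle.
- hook_a: steel swing-arm hook, fixed on the rack, on either side of it. Swung out and carrying the board at the start. Origin on its vertical pivot axis, 16 mm in front of the panel face, at the arm's mid-height, 220 mm above the worktop. Axes as the rack's, they do not turn with the arm. Knuckle 20 mm across, its top 10 mm above the origin.
- hook_b: steel swing-arm hook, fixed on the rack, on either side of it. Empty and folded flat at the start. Origin on its vertical pivot axis, 16 mm in front of the panel face, at the arm's mid-height, 220 mm above the worktop. Axes as the rack's, they do not turn with the arm. Knuckle 20 mm across, its top 10 mm above the origin.
- swing_a (a joint): arm of hook_a, 1.47 to 1.57 at the start, rad: 0 = folded flat along the panel, pointing to the rack's +y (left); pushed, it swings out counter-clockwise (from above) to a stop at 1.571, square to the panel. A stiff hinge (0.12 N m) holds it where left. At q it points to (-sin q, cos q). The arm stands clear above the panel's top edge: a finger gets behind it from above.
- swing_b (a joint): arm of hook_b, 0 to 0.2 at the start, rad: 0 = folded flat along the panel, pointing to the rack's +y (left); pushed, it swings out counter-clockwise (from above) to a stop at 1.571, square to the panel. A stiff hinge (0.12 N m) holds it where left. At q it points to (-sin q, cos q). The arm stands clear above the panel's top edge: a finger gets behind it from above.
- seat_a (a point): hook_a: on top of the bar, 45 mm from the pivot; turns with the arm (y outwards along it, z up). The arm is a level round bar 12 mm thick, 88 mm long from the pivot axis; its end then turns up to a 16 mm ball, centred 96 mm from the axis and 22 mm above the bar's centre line.
- seat_b (a point): hook_b: on top of the bar, 45 mm from the pivot; turns with the arm (y outwards along it, z up). The arm is a level round bar 12 mm thick, 88 mm long from the pivot axis; its end then turns up to a 16 mm ball, centred 96 mm from the axis and 22 mm above the bar's centre line.
- tip_a (a point): hook_a: top of the ball at the arm's upturned end: 96 mm from the pivot axis, 30 mm above the bar's centre line; turns with the arm like the seat point.
- tip_b (a point): hook_b: top of the ball at the arm's upturned end: 96 mm from the pivot axis, 30 mm above the bar's centre line; turns with the arm like the seat point.
- board: wooden serving board, 120 mm wide (y), 165 high (z), 14 thick (x), about 0.25 kg, with a through slot 48 wide, 54 high. Origin at the middle of the slot's upper edge: 22 mm of wood above it, 143 below, 36 each side of the slot. At first it hangs square to the arm (0.1 rad), the slot edge on the bar 40 to 55 mm from the pivot; it must be lifted over the arm's upturned end.
- pepper_mill: wooden pepper mill, 58 mm wide, 170 mm high, stands in front of the rack between the two hooks (195 mm in front of the panel), in the way of a board carried low. Origin at the centre of its underside. Not to be moved.
- food_tin: tin can 75 mm wide, 58 mm high, below the right hook. Origin at the centre of its underside. Not to be moved.
- yoghurt_pot: yoghurt pot 75 mm wide, 65 mm high, below the left hook. Origin at the centre of its underside. Not to be moved.
- oil_bottle: tall dark oil bottle, 62 mm wide, 268 mm high, to the front left. Origin at the centre of its underside. Not to be moved.

How it is judged:
On the way, in this order (a step that is already met when the one before it is completed fails the run):
1. the folded hook is swung out to its stop, with the board still on its first hook (value of joint swing_b above 1.35 rad and contact force between board and hook_a above 0.8 N), for 0.2 s.
2. the board hangs freely by its slot on that hook, let go, while the hook it came from is still out (value of joint swing_b above 1.35 rad and contact force between board and hook_b above 0.8 N and contact force between board and hook_a below 0.1 N and contact force between board and the fingers below 0.1 N and y of board in the frame of seat_b between -0.045 and 0.045 m and z of board in the frame of seat_b between -0.008 and 0.012 m and horizontal distance between board and seat_b below 0.05 m and angle between board's own z axis and vertical below 0.35 rad and value of joint swing_a above 0.7 rad), for 0.2 s.
3. the emptied hook is folded flat (value of joint swing_a below 0.15 rad), for 0.2 s.
At the end, for the whole second after the job is handed in: The board hangs still by its slot on the hook that was folded at first (slot edge on the bar, board upright within 20 degrees, touching nothing of the other hook), that hook is out to within 0.22 rad of its stop, and the emptied hook lies flat along the panel within 0.15 rad (value of joint swing_b above 1.35 rad and value of joint swing_a below 0.15 rad and contact force between board and hook_b above 0.8 N and contact force between board and hook_a below 0.1 N and contact force between board and the fingers below 0.1 N and y of board in the frame of seat_b between -0.045 and 0.045 m and z of board in the frame of seat_b between -0.008 and 0.012 m and horizontal distance between board and seat_b below 0.05 m and angle between board's own z axis and vertical below 0.35 rad and linear speed of board below 0.05 m/s and angular speed of board below 0.5 rad/s).
It fails at once if the pepper mill, food tin, yoghurt pot or oil bottle is moved by more than 20 mm or tipped (distance of any of pepper_mill, food_tin, yoghurt_pot, oil_bottle from where it was at the start of the episode above 0.02 m or angle between any of pepper_mill, food_tin, yoghurt_pot, oil_bottle's own z axis and vertical above 0.5 rad).
It fails at once if the board is dropped: it falls below where it hung or comes to lie on the worktop (height (world z) of board below 0.19 m or angle between board's own z axis and vertical above 0.9 rad).
It also fails if it takes over 66 s, if anything falls off the work surface, if the arm or the gripper's body presses on something with over 40 N, if the wrist force passes 120 N, or if a joint passes its speed limit or range.

## Robot

A 6-joint arm with a two-finger parallel gripper is mounted at the origin on a cart in front of the work surface, level with it; the furniture and walls round the work are solid. World frame = base frame: x ahead of the robot, y to its left, z up, the work surface at z = 0. Lengths are in m, angles in rad, forces in N, time in s.
With the tool pointing down it reaches from about 0.275 to 1 m from the base axis. Payload 8.4 kg.
Tool frame: the origin (TCP) lies on the centre line of the jaws, within the pads' length; the fingertips stand 17 mm ahead of it and the grasp point (between the pads) lies 2 mm behind it; z points along the fingers, y is the line along which they close (so a half turn about z gives the same grasp; the last joint's range is limited). The gripper opens to 85 mm and grips with 20 to 120 N. Pads are 22 mm wide; open, the fingers measure 114 mm over their backs; the gripper's body (76 mm by 85 mm) begins 54 mm behind the grasp point. The pads swing forward as they close: fully open they stand 13 mm farther back than shut.
Start: joints at [1.208, 0.353, 1.633, -0, 1.155, -0.002], TCP at [0.221, 0.585, 0.248] pointing down, gripper open.
Joint ranges: [-2.63, 2.63], [-0.92, 2.1], [0.06, 2.66], [-1.3, 4.44], [0, 2.69], [-3.02, 3.02]. Speed limits (rad/s): [2.22, 2.22, 2.79, 3.14, 3.14, 3.14].

## Interface

Orientations are given as a unit quaternion [x, y, z, w].
In Python, from workcell import state, snapshot, finish_job gives the robot as it stands.
- The arm moves only by the tool carry_out, never from a script. Its argument "rows" is a list that holds one entry, the list of rows, each a list of 7 numbers: the shift along the tool's x, y, z in m, then the turn, a rotation vector about the tool's x, y, z in rad, then the closure, from 0 (fully open) to 1 (shut). In form: [[[dx, dy, dz, rx, ry, rz, jaw], ...]]. A call has 1 to 20 rows; each row shifts and turns the commanded pose from where the row before left it, along the tool's axes as they then stand; what a row does not reach is not made up. A row lasts 1/8 s, in which the tool goes at most 62.5 mm and 10.7 degrees, less where a joint would pass 70% of its speed; a pose out of reach is approached as far as the arm can. A call with a gripper value outside its range is refused whole. The fingers move at their own pace and stop on an object; "grip_force" is the grip in N (left out, the last holds). Time passes only in rows, so rows that do not move let the fingers close. It gives the time, the measured TCP pose, the force, the opening and the grip force at its end, in the units of the state.
- state(): the state, without advancing time (a new reading comes with each control period).
- snapshot(name): name is "scene" or "top"; returns a dict with "image" (384x512x3 uint8, red, green, blue), "z_map" (384x512 float32, m along the optical axis (not along the pixel's ray), 0 where there is no reading), "K" (3x3 intrinsics, pixels), "cam_to_world" (4x4, takes a point from camera to world coordinates). Camera axes: x right, y down, z forward; pixel columns grow to the right and rows downward; lengths in m; the calibration is good to about 2 mm. A picture is of the moment at which its call begins.
- finish_job(): hands the job in; it is judged then, once.
The state is a dict: "t": time; "qpos": joint angles; "qd": joint speeds; "joint_efforts": joint torques, N m; "tool_pos": TCP position; "orientation": TCP orientation; "contact_force": force on the tool from outside, world axes, zero at the start; "wrist_torque": the same for the moment, N m; "grip_width": finger opening in m; "grasp_force": force on a finger pad.
Only numpy, scipy, OpenCV 4.12 (cv2) and the standard library are available. Lean on these libraries where they do the work, as an engineer would, in place of code of your own. Each camera call takes 0.05 s, during which the arm holds its last target. There are 200 camera calls.

## Working session

There is one attempt and no reset: what is moved stays moved. The work goes in short steps, Python scripts to look and compute and a tool call to move; the robot and the scene stay as the last step left them, time stands still between calls to the robot, and variables do not carry over. Pictures are saved under pics/ and viewed, at most 10 in all, crops included, and the job is handed in when it is done.

Besides the shell and the picture viewer there is one more tool, called after "Emit:" by a JSON object that holds its "method" and its "body", one argument or row to a line. carry_out: Moves the arm, as the interface text tells. Its arguments: {"type":"object","properties":{"rows":{"type":"array"},"grip_force":{"type":"number"}},"required":["rows"]}

```bash
mkdir -p pics
cat > h.py <<'E'
import numpy as np, cv2
from workcell import state, snapshot, finish_job
def pts(s):
    z=s["z_map"];K=s["K"];v,u=np.mgrid[:z.shape[0],:z.shape[1]]
    c=np.stack([(u-K[0,2])/K[0,0]*z,(v-K[1,2])/K[1,1]*z,z,np.ones_like(z)],-1)
    w=(c@np.asarray(s["cam_to_world"]).T)[...,:3]; w[z==0]=np.nan
    return w
E
python3 - <<'E'
from h import *
for n in("scene","top"):
    s=snapshot(n);np.savez(n+".npz",**s);cv2.imwrite(f"pics/{n}0.png",s["image"][...,::-1]);print(s["cam_to_world"],s["K"][0,0])
print(state())
E
```

```text
[[ 8.30380315e-01 -2.65450482e-01  4.89902618e-01 -2.64628181e-02]
 [-5.57196563e-01 -3.96737676e-01  7.29473239e-01 -8.14661603e-01]
 [ 7.23803132e-04 -8.78712273e-01 -4.77351252e-01  7.26910567e-01]
 [ 0.00000000e+00  0.00000000e+00  0.00000000e+00  1.00000000e+00]] 433.693288692458
[[ 0.00327859 -0.98689246  0.161346    0.38219626]
 [-0.99996452 -0.00448761 -0.00712949  0.03752828]
 [ 0.0077601  -0.1613169  -0.98687215  1.25540805]
 [ 0.          0.          0.          1.        ]] 460.119155048392
{'t': 0.1, 'qpos': array([ 1.20760404e+00,  3.53579895e-01,  1.63402597e+00, -3.89344975e-05,
        1.15519481e+00, -2.40341172e-03]), 'qd': array([ 0.00057095, -0.00057494, -0.00236654, -0.00022389, -0.00192136,
        0.00026683]), 'joint_efforts': array([ 7.85413031e-04, -6.06360197e+01, -3.42824507e+01,  7.84263875e-05,
        3.74553769e-03,  9.62449235e-06]), 'tool_pos': array([0.22050881, 0.58439685, 0.24765057]), 'orientation': array([ 1.79409847e-01,  9.83774233e-01, -5.97183069e-04, -9.22891547e-05]), 'contact_force': array([-0.00240166,  0.94068364, -0.51135929]), 'wrist_torque': array([ 0.04587048, -0.00718298, -0.00187672]), 'grasp_force': 0.0, 'grip_width': 0.08523505417648039}
```

View pics/scene0.png

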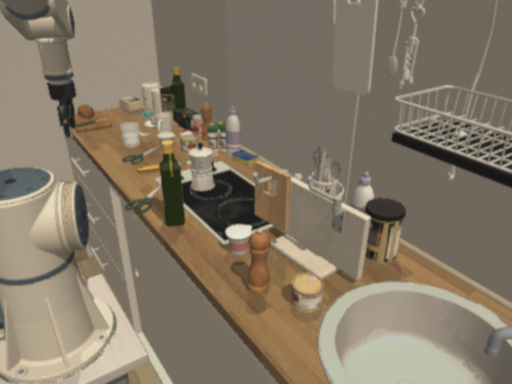

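View pics/top0.png

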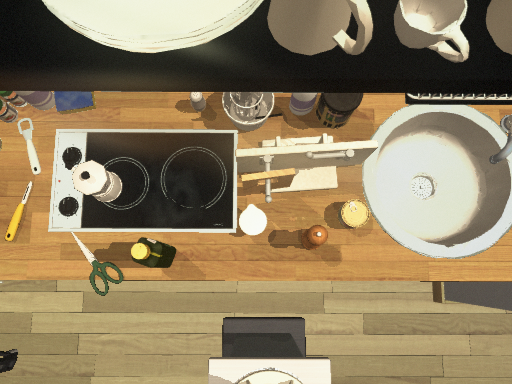

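The scene view shows the board on the left hook (265–288, 165–230), the mill at (259, 262), the tin at (307, 292) and the pot at (238, 240). The top view shows the panel running from (240, 158) to (378, 145), the out arm at (267, 180) and the folded arm at (330, 153).

Run:
```python
from h import *
T=dict(np.load("top.npz"));S=dict(np.load("scene.npz"))
wt=pts(T);ws=pts(S)
P=wt[130:210,230:385]
sel=(P[...,2]>.195)&(P[...,2]<.204)
def line(p,n):
    vx=cv2.fitLine(p[:,:2].astype(np.float32),cv2.DIST_HUBER,0,.01,.01).ravel();print(n,len(p),vx,np.degrees(np.arctan2(vx[1],vx[0])),p.min(0),p.max(0))
for a,b in((.194,.205),(.205,.215),(.215,.235),(.235,.29)):
    m=(P[...,2]>a)&(P[...,2]<b); q=P[m]; print(a,b,len(q))
    n,l,st,c=cv2.connectedComponentsWithStats(m.astype(np.uint8))
    for i in range(1,n):
        if st[i,4]>4: print(st[i]+[230,130,0,0,0]); line(P[l==i],"c")
# low objects
for n,(u,v) in dict(pot=(253,220),mill=(317,235),tin=(355,213),oil=(140,251)).items():print(n,wt[v-2:v+3,u-2:u+3].reshape(-1,3).mean(0))
# shelf above
for u in(50,150,250,350,450):print(u,wt[30,u],wt[85,u])
big=lambda im,a,b,c,d,k:cv2.resize(im[a:b,c:d],None,fx=k,fy=k,interpolation=cv2.INTER_CUBIC)[...,::-1]
A=big(T["image"],125,210,230,385,5);B=big(S["image"],150,280,240,380,4)
h=A.shape[0];B=cv2.resize(B,(int(B.shape[1]*.6*0+390),362))
cv2.imwrite("pics/c1.png",A)
```

```text
0.194 0.205 1242
[ 235  140  143   25 1205]
c 1205 [ 0.07681694 -0.9970452   0.6629669  -0.07995518] -85.59437 [ 0.62398311 -0.25149829  0.19407011] [0.68555042 0.08598686 0.20489878]
[343 157   7   4  11]
c 11 [ 0.27920777  0.9602307   0.63747084 -0.17559753] 73.78707 [ 0.63572817 -0.18217628  0.19603661] [ 0.64336161 -0.168736    0.20469914]
[278 179   8   2   8]
c 8 [ 0.0712214  -0.99746054  0.58866733 -0.02355847] -85.915855 [ 0.58789414 -0.03189429  0.1942261 ] [ 0.5897326  -0.01526963  0.20454452]
[252 183   5   2   5]
c 5 [ 0.18878235 -0.98201895  0.57897884  0.04067228] -79.11826 [0.57790741 0.03600377 0.19512431] [0.57994079 0.04536103 0.2039905 ]
[246 184   5   1   5]
c 5 [ 0.09344593 -0.99562436  0.57734656  0.05467956] -84.638115 [0.57686084 0.0500297  0.19599947] [0.57771279 0.05930436 0.20043731]
0.205 0.215 54
[344 157   4   3   7]
c 7 [ 0.5895788  0.8077108  0.6379952 -0.1732823] 53.87287 [ 0.63573882 -0.17685035  0.20662728] [ 0.64094384 -0.16979515  0.21291856]
[247 182  11   2  11]
c 11 [ 0.1547826  -0.98794854  0.5787128   0.04457312] -81.09581 [0.57681123 0.03370
[... 1208 characters left out ...]
871]
[265 196   7   7  41]
c 41 [0.03269479 0.9994654  0.53479433 0.00983242] 88.12639 [0.52826773 0.00257522 0.24303916] [0.54166987 0.01598462 0.25357347]
pot [0.50680482 0.0431901  0.06586723]
mill [ 0.46135591 -0.10902871  0.16513148]
tin [ 0.52736253 -0.22459084  0.0562634 ]
oil [0.41843529 0.28195725 0.26892777]
50 [0.61954225 0.24573414 0.82153864] [0.56955415 0.25102841 0.8007673 ]
150 [0.59550359 0.13369369 0.86672876] [0.57072721 0.14776782 0.79955855]
250 [0.62144003 0.04365833 0.82086367] [0.57004326 0.04352707 0.8028382 ]
350 [ 0.62188737 -0.05796534  0.82144502] [ 0.57001163 -0.05992231  0.80453421]
450 [ 0.59471276 -0.13700112  0.87187731] [ 0.56998789 -0.16297242  0.80620495]
```

View pics/c1.png

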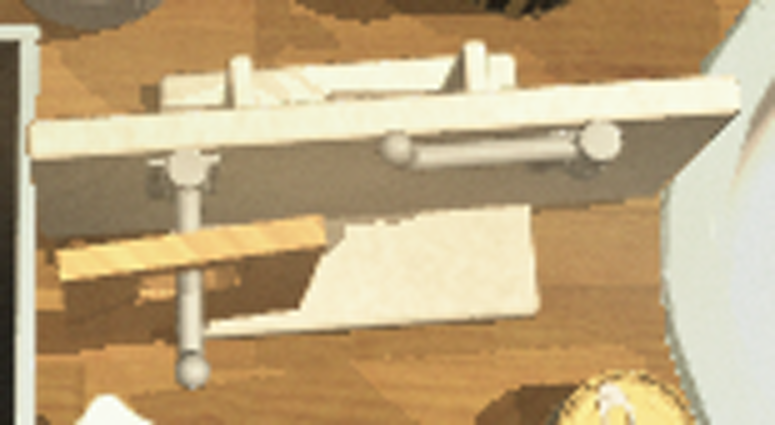

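Measured: rack y axis is at 4.4° yaw and the pivots are about (0.630, 0.010) for a and (0.644, -0.180) for b. Arm a is at q≈1.49 and b at ≈0. The mill, tin, pot and oil bottle are all where the task says, so I lift and turn first.

Emit:
{"method": "carry_out", "body": {
  "rows": [
    [[0,0,-0.022,0,0,0.162,1],[0,0,-0.022,0,0,0.162,1],[0,0,-0.022,0,0,0.162,1],[0,0,-0.022,0,0,0.162,1],[0,0,-0.022,0,0,0.162,1],[0,0,-0.022,0,0,0.162,1],[0,0,-0.022,0,0,0.162,1],[0,0,0,0,0,0,1]]
  ]
}}

```text
t: 1.1
tool_pos: [0.2209, 0.5853, 0.4036]
orientation: [0.679, 0.734, 0.001, -0.0]
contact_force: [0.2, 0.5, -1.0]
grip_width: -0.0002
grasp_force: 0.0
```

Emit:
{"method": "carry_out", "body": {
  "rows": [
    [[-0.036,0.0195,0,0,0,0,1],[-0.036,0.0195,0,0,0,0,1],[-0.036,0.0195,0,0,0,0,1],[-0.036,0.0195,0,0,0,0,1],[-0.036,0.0195,0,0,0,0,1],[-0.036,0.0195,0,0,0,0,1],[-0.036,0.0195,0,0,0,0,1],[-0.036,0.0195,0,0,0,0,1],[-0.036,0.0195,0,0,0,0,1],[-0.036,0.0195,0,0,0,0,1],[-0.036,0.0195,0,0,0,0,1],[-0.036,0.0195,0,0,0,0,1],[-0.036,0.0195,0,0,0,0,1],[-0.036,0.0195,0,0,0,0,1],[-0.036,0.0195,0,0,0,0,1],[-0.036,0.0195,0,0,0,0,1],[-0.036,0.0195,0,0,0,0,1],[-0.036,0.0195,0,0,0,0,1],[-0.036,0.0195,0,0,0,0,1],[-0.036,0.0195,0,0,0,0,1]]
  ]
}}

```text
t: 3.6
tool_pos: [0.6638, -0.1046, 0.3993]
orientation: [0.678, 0.735, -0.001, -0.002]
contact_force: [0.2, 0.1, -1.0]
grip_width: -0.0003
grasp_force: 0.0
```

```bash
cat >> h.py <<'E'
from scipy.spatial.transform import Rotation as Ro
psi=0.0768; c,s=np.cos(psi),np.sin(psi); R=np.array([[c,-s,0],[s,c,0],[0,0,1]])
PA=np.array([.6297,.0097,.22]);PB=np.array([.6443,-.1797,.22])
def tell():
    st=state();M=Ro.from_quat(st["orientation"]).as_matrix();p=st["tool_pos"]
    print("t",round(st["t"],2),"tcp",p.round(4),"yawy",round(np.degrees(np.arctan2(M[1,1],M[0,1])),2),"tilt",M[:2,2].round(3),"F",st["contact_force"].round(1),"w",round(st["grip_width"],4),"gf",round(st["grasp_force"],1),"rackfromA",(R.T@(p-PA)).round(4),"fromB",(R.T@(p-PB)).round(4),"q",st["qpos"].round(2))
    return st,M,p
E
python3 -c "
from h import *
tell()"
```

```text
t 3.6 tcp [ 0.6638 -0.1046  0.3993] yawy 4.63 tilt [-0.004  0.   ] F [ 0.2  0.1 -1. ] w -0.0003 gf 0.0 rackfromA [ 0.0252 -0.1166  0.1793] fromB [0.0252 0.0734 0.1793] q [-0.16  0.34  1.33 -0.    1.48 -0.24]
```

Emit:
{"method": "carry_out", "body": {
  "rows": [
    [[0,0.002,0.03,0,0,0,1],[0,0,0.03,0,0,0,1],[0,0,0.03,0,0,0,1],[0,0,0.03,0,0,0,1],[0,0,0.015,0,0,0,1],[0,0,0.01,0,0,0,1],[0,0,0.01,0,0,0,1],[0,0,0.008,0,0,0,1],[0,0,0,0,0,0,1]]
  ]
}}

```text
t: 4.72
tool_pos: [0.666, -0.1033, 0.2389]
orientation: [0.68, 0.734, -0.0, -0.0]
contact_force: [-1.3, -0.0, -0.2]
grip_width: 0.0005
grasp_force: 0.0
```

```bash
python3 -c "
from h import *
tell()
s=snapshot('top');S=snapshot('scene')
A=cv2.resize(s['image'][120:215,255:385],None,fx=3.2,fy=3.2,interpolation=2)
B=cv2.resize(S['image'][140:280,240:380],(380,380),interpolation=2)[:304]
cv2.imwrite('pics/d1.png',np.hstack([A[:304],B])[...,::-1])"
```

```text
t 4.72 tcp [ 0.666  -0.1033  0.2389] yawy 4.37 tilt [-0.001  0.   ] F [-1.3 -0.  -0.2] w 0.0005 gf 0.0 rackfromA [ 0.0275 -0.1155  0.0189] fromB [0.0275 0.0745 0.0189] q [-0.16  0.44  1.53  0.    1.18 -0.23]
```

View pics/d1.png

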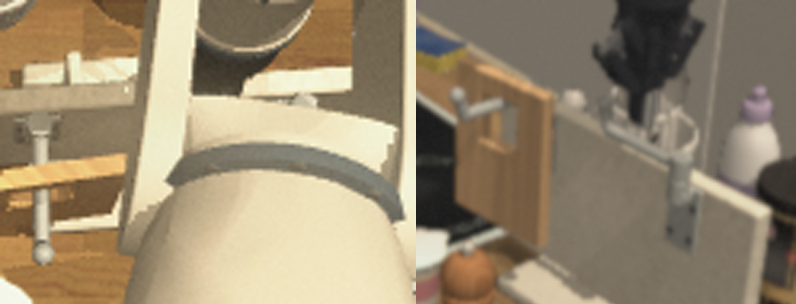

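The scene crop (right) shows the closed fingers behind the folded arm at (640, 110), clear of the panel, with the board still hanging at (505, 150). Next I go slightly lower, make contact and swing.

Emit:
{"method": "carry_out", "body": {
  "rows": [
    [[0,0,0.007,0,0,0,1],[0,-0.003,0,0,0,0,1],[0,-0.003,0,0,0,0,1],[0.0015,-0.006,0,0,0,-0.08,1],[0.0015,-0.006,0,0,0,-0.08,1],[0.0015,-0.006,0,0,0,-0.08,1],[0.0015,-0.006,0,0,0,-0.08,1],[0.0015,-0.006,0,0,0,-0.08,1],[0.0015,-0.006,0,0,0,-0.08,1],[0.0015,-0.006,0,0,0,-0.08,1],[0.0015,-0.006,0,0,0,-0.08,1],[0.0015,-0.006,0,0,0,-0.08,1],[0.0015,-0.006,0,0,0,-0.08,1]]
  ]
}}

```text
t: 6.45
tool_pos: [0.6015, -0.1153, 0.2329]
orientation: [0.339, 0.941, 0.0, 0.001]
contact_force: [2.5, -0.2, 0.4]
grip_width: -0.0001
grasp_force: 0.9
```

```bash
python3 -c "
from h import *
tell()"
```

```text
t 6.45 tcp [ 0.6015 -0.1153  0.2329] yawy 50.35 tilt [ 0.002 -0.   ] F [ 2.5 -0.2  0.4] w -0.0001 gf 0.9 rackfromA [-0.0377 -0.1225  0.0129] fromB [-0.0378  0.0675  0.0129] q [-0.19  0.35  1.68  0.    1.11 -1.07]
```

Emit:
{"method": "carry_out", "body": {
  "rows": [
    [[0.0015,-0.006,0,0,0,-0.08,1],[0.0015,-0.006,0,0,0,-0.08,1],[0.0015,-0.006,0,0,0,-0.08,1],[0.0015,-0.006,0,0,0,-0.08,1],[0.0015,-0.006,0,0,0,-0.08,1],[0.0015,-0.006,0,0,0,-0.08,1],[0.0015,-0.006,0,0,0,-0.08,1],[0.0015,-0.006,0,0,0,-0.08,1],[0.0015,-0.006,0,0,0,-0.08,1],[0,0,0,0,0,0,1]]
  ]
}}

```text
t: 7.7
tool_pos: [0.5694, -0.1599, 0.2327]
orientation: [-0.012, 1.0, -0.0, 0.0]
contact_force: [-0.0, 1.3, 0.1]
grip_width: -0.0
grasp_force: 0.0
```

```bash
python3 -c "
from h import *
tell()"
```

```text
t 7.7 tcp [ 0.5694 -0.1599  0.2327] yawy 91.39 tilt [ 0.001 -0.   ] F [-0.   1.3  0.1] w -0.0 gf 0.0 rackfromA [-0.0731 -0.1645  0.0127] fromB [-0.0731  0.0255  0.0127] q [-0.28  0.32  1.72  0.    1.1  -1.87]
```

Emit:
{"method": "carry_out", "body": {
  "rows": [
    [[0,-0.002,0,0,0,0,1],[0,-0.002,0,0,0,-0.05,1],[0,-0.001,0,0,0,0,1],[0,0,0,0,0,0,1]]
  ]
}}

```text
t: 8.2
tool_pos: [0.5694, -0.1645, 0.2322]
orientation: [-0.037, 0.999, 0.0, -0.0]
contact_force: [-1.2, 1.6, 1.1]
grip_width: 0.0
grasp_force: 1.0
```

```bash
python3 -c "
from h import *
tell()"
```

```text
t 8.2 tcp [ 0.5694 -0.1645  0.2322] yawy 94.22 tilt [-0.  0.] F [-1.2  1.6  1.1] w 0.0 gf 1.0 rackfromA [-0.0735 -0.1691  0.0122] fromB [-0.0735  0.0209  0.0122] q [-0.28  0.32  1.72  0.    1.1  -1.93]
```

Emit:
{"method": "carry_out", "body": {
  "rows": [
    [[0,-0.002,0,0,0,0,1],[0,0,0,0,0,0,1],[0,0.006,0,0,0,0,1],[0,0.01,0,0,0,0,1],[0,0,-0.02,0,0,0,1],[0,0,-0.03,0,0,0,1],[0,0,-0.04,0,0,0.151,1],[0,0,-0.03,0,0,0.151,0.4],[0,0,0,0,0,0.151,0.4],[0,0,0,0,0,0.151,0.4],[0,0,0,0,0,0.151,0.4],[0,0,0,0,0,0.151,0.4],[0,0,0,0,0,0.151,0.4],[0,0,0,0,0,0.151,0.4],[0,0,0,0,0,0.151,0.4],[0,0,0,0,0,0.151,0.4],[0,0,0,0,0,0,0.4]]
  ]
}}

```text
t: 10.32
tool_pos: [0.5686, -0.1503, 0.3523]
orientation: [0.657, 0.754, -0.0, 0.0]
contact_force: [0.2, 0.3, -0.4]
grip_width: 0.0509
grasp_force: 0.0
```

```bash
cat >> h.py <<'E'
def go(target):
    st,M,p=tell(); print("tool shift", (M.T@(np.array(target)-p)).round(4))
E
python3 - <<'E'
from h import *
s=snapshot('top');W=pts(s);P=W[130:215,230:385]
m=(P[...,2]>.236)&(P[...,2]<.262)
n,l,st,c=cv2.connectedComponentsWithStats(m.astype(np.uint8))
for i in range(1,n):
    if st[i,4]>15:
        q=P[l==i];(cx,cy),wh,a=cv2.minAreaRect((q[:,:2]*1000).astype(np.float32));print(st[i]+[230,130,0,0,0],q.mean(0).round(4),cx,cy,wh,a,np.percentile(q[:,2],50))
go([.5935,-.0194,.222])
cv2.imwrite('pics/e1.png',cv2.resize(s['image'][120:215,230:385],None,fx=5,fy=5,interpolation=2)[...,::-1])
E
```

```text
[241 168  54  14 390] [0.5896 0.0096 0.2481] 590.5447998046875 9.843193054199219 (15.291984558105469, 119.55558776855469) 8.153189659118652 0.24877597722842915
[265 196   7   7  41] [0.5351 0.0094 0.2482] 534.90283203125 9.316699028015137 (13.360791206359863, 13.408106803894043) 89.91495513916016 0.24831908185101992
t 10.38 tcp [ 0.5686 -0.1503  0.3523] yawy 7.99 tilt [ 0. -0.] F [ 0.8  0.8 -0.2] w 0.0511 gf 0.0 rackfromA [-0.0732 -0.1549  0.1323] fromB [-0.0732  0.0351  0.1323] q [-0.26  0.21  1.59 -0.    1.34 -0.4 ]
tool shift [0.1262 0.0429 0.1303]
```

View pics/e1.png

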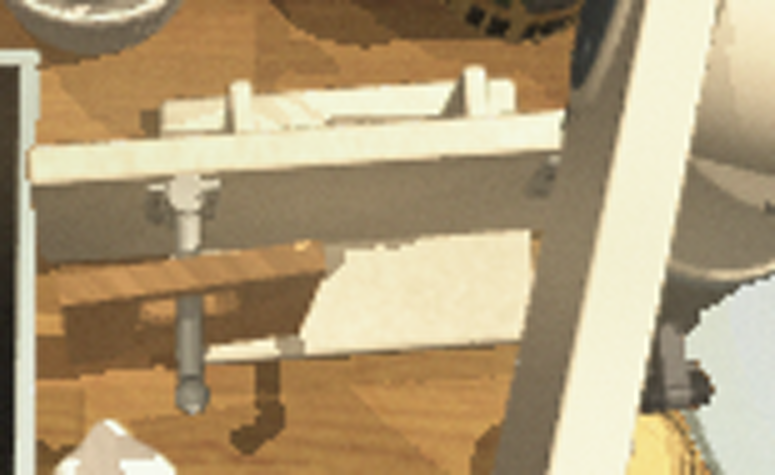

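The board (60–325, 245–300) is unmoved at 8° yaw, and arm a's ball is at (190, 400). Now I move over the board's right side and descend.

Emit:
{"method": "carry_out", "body": {
  "rows": [
    [[0.025,0.0086,0,0,0,0,0.4],[0.025,0.0086,0,0,0,0,0.4],[0.025,0.0086,0,0,0,0,0.4],[0.025,0.0086,0,0,0,0,0.4],[0.026,0.0086,0,0,0,0,0.4],[0,0,0,0,0,0,0.4],[0,0,0.03,0,0,0,0.4],[0,0,0.03,0,0,0,0.4],[0,0,0.02,0,0,0,0.4],[0,0,0.02,0,0,0,0.4],[0,0,0.015,0,0,0,0.4],[0,0,0.012,0,0,0,0.4],[0,0,0,0,0,0,0.4]]
  ]
}}

```text
t: 12.0
tool_pos: [0.5936, -0.0202, 0.2246]
orientation: [0.657, 0.754, -0.0, -0.0]
contact_force: [-0.5, 0.7, -0.1]
grip_width: 0.0515
grasp_force: 0.0
```

Run:
```python
from h import *
go([.594,-.0199,.223])
```

```text
t 12.0 tcp [ 0.5936 -0.0202  0.2246] yawy 7.81 tilt [-0.001 -0.   ] F [-0.5  0.7 -0.1] w 0.0515 gf 0.0 rackfromA [-0.0382 -0.027   0.0046] fromB [-0.0383  0.1629  0.0046] q [-0.04  0.33  1.72 -0.    1.09 -0.17]
tool shift [0.0002 0.0004 0.0016]
```

Emit:
{"method": "carry_out", "body": {
  "rows": [
    [[0,0,0,0,0,0,0.7],[0,0,0,0,0,0,1],[0,0,0,0,0,0,1],[0,0,0,0,0,0,1],[0,0,0,0,0,0,1],[0,0,-0.005,0,0,0,1],[0,0,-0.005,0,0,0,1],[0,0,0,0,0,0,1]]
  ],
  "grip_force": 70
}}

```text
t: 13.0
tool_pos: [0.5941, -0.02, 0.2355]
orientation: [0.657, 0.754, 0.0, 0.0]
contact_force: [-1.0, -0.5, -2.7]
grip_width: 0.0132
grasp_force: 68.1
```

Run:
```python
from h import *
tell()
s=snapshot('top');W=pts(s);P=W[120:225,230:385]
for k in(0,1):
    if k: s=snapshot('scene');W=pts(s);P=W[140:280,220:380]
    print(P.shape)
    cv2.imwrite('pics/f%d.png'%k,cv2.resize(s['image'][120:225,230:385] if k==0 else s['image'][130:260,230:330],(390,390 if k else 264),interpolation=2)[...,::-1])
a=cv2.imread('pics/f0.png');b=cv2.imread('pics/f1.png');a=cv2.copyMakeBorder(a,0,126,0,0,0)
cv2.imwrite('pics/f2.png',np.hstack([a,b]))
```

```text
t 13.0 tcp [ 0.5941 -0.02    0.2355] yawy 7.79 tilt [ 0. -0.] F [-1.  -0.5 -2.7] w 0.0132 gf 68.1 rackfromA [-0.0378 -0.0269  0.0155] fromB [-0.0378  0.1631  0.0155] q [-0.04  0.32  1.71 -0.    1.11 -0.17]
(105, 155, 3)
(140, 160, 3)
```

View pics/f2.png

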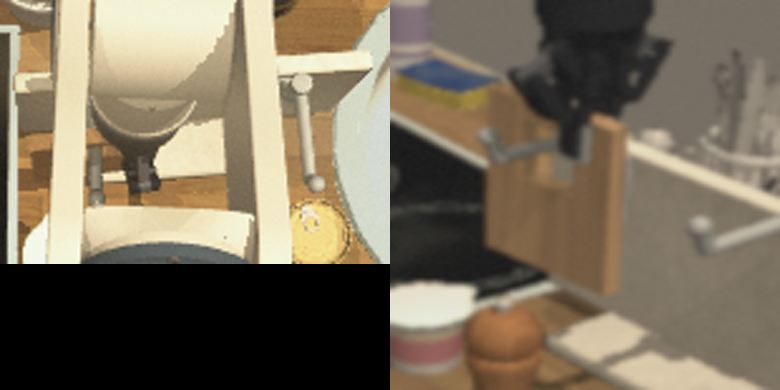

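The board is held in the jaws and raised 10 mm, still over arm a (490, 145). Hook b is visible, out, from its knuckle at (302, 85) to its ball at (316, 183). Now I lift and take the board off.

Emit:
{"method": "carry_out", "body": {
  "rows": [
    [[0,0,-0.008,0,0,0,1],[0,0,-0.008,0,0,0,1],[0,0,-0.007,0,0,0,1],[0,0,0,0,0,0,1],[0.0014,-0.01,0,0,0,0,1],[0.0014,-0.01,0,0,0,0,1],[0.0014,-0.01,0,0,0,0,1],[0.0014,-0.01,0,0,0,0,1],[0.0014,-0.01,0,0,0,0,1],[0.0014,-0.01,0,0,0,0,1],[0.0014,-0.01,0,0,0,0,1],[0.0014,-0.01,0,0,0,0,1],[0.0007,-0.005,0,0,0,0,1],[0,0,0,0,0,0,1]]
  ]
}}

```text
t: 14.85
tool_pos: [0.508, -0.0197, 0.2584]
orientation: [0.657, 0.754, 0.0, 0.0]
contact_force: [0.8, 0.0, -3.4]
grip_width: 0.0135
grasp_force: 68.4
```

Run:
```python
from h import *
tell()
s=snapshot('top');W=pts(s);P=W[130:215,230:385]
m=(P[...,2]>.21)&(P[...,2]<.30)
n,l,st,c=cv2.connectedComponentsWithStats(m.astype(np.uint8))
for i in range(1,n):
    if st[i,4]>15:
        q=P[l==i];print(st[i]+[230,130,0,0,0],q.mean(0).round(4),q.min(0).round(4),q.max(0).round(4),len(q))
        v=cv2.fitLine(q[:,:2].astype(np.float32),cv2.DIST_HUBER,0,.01,.01).ravel();print(v)
        b=q[(q[:,2]>.238)&(q[:,0]<.57)]; print('ball',b.mean(0) if len(b) else 0,len(b))
```

```text
t 14.85 tcp [ 0.508  -0.0197  0.2584] yawy 7.79 tilt [ 0. -0.] F [ 0.8  0.  -3.4] w 0.0135 gf 68.4 rackfromA [-0.1236 -0.02    0.0384] fromB [-0.1236  0.1699  0.0384] q [-0.04  0.16  1.87  0.    1.11 -0.18]
[344 149  15  48 290] [ 0.6017 -0.1804  0.2298] [ 0.5424 -0.1916  0.2101] [ 0.6549 -0.1685  0.2528] 290
[ 0.996909    0.07856443  0.60171324 -0.1803556 ]
ball [ 0.54901631 -0.18444271  0.24824995] 40
[240 210  11   5  44] [0.5004 0.0584 0.2814] [0.4966 0.0486 0.2782] [0.5058 0.07   0.2855] 44
[ 0.06189888 -0.9980824   0.50044227  0.05836971]
ball [0.50044225 0.05836971 0.28138253] 44
[265 210   5   5  17] [0.5004 0.0135 0.2808] [0.4969 0.0081 0.2775] [0.5059 0.0167 0.284 ] 17
[0.71279186 0.7013756  0.50039923 0.01353171]
ball [0.50039923 0.01353171 0.2807712 ] 17
```

Hook b is right at its stop (arm at 4.5°, ball at (0.549, -0.184)). I lift the board high and carry it across.

Emit:
{"method": "carry_out", "body": {
  "rows": [
    [[0,0,-0.015,0,0,0,1],[0,0,-0.025,0,0,0,1],[0,0,-0.025,0,0,0,1],[0,0,-0.02,0,0,0.03,1],[0,0,0,0,0,0.028,1],[-0.0125,0,0,0,0,0,1],[-0.025,-0.001,0,0,0,0,1],[-0.025,-0.001,0,0,0,0,1],[-0.025,-0.001,0,0,0,0,1],[-0.025,-0.001,0,0,0,0,1],[-0.025,-0.001,0,0,0,0,1],[-0.025,-0.001,0,0,0,0,1],[-0.02,0,0,0,0,0,1],[-0.015,0,0,0,0,0,1],[0,0,0,0,0,0,1]]
  ]
}}

```text
t: 16.77
tool_pos: [0.5176, -0.2179, 0.3429]
orientation: [0.679, 0.734, -0.0, -0.0]
contact_force: [-0.3, 0.5, -2.3]
grip_width: 0.0133
grasp_force: 68.4
```

Run:
```python
from h import *
go([.5175,-.2171,.2585])
s=snapshot('top');W=pts(s);P=W[130:300,230:400]
m=(P[...,2]>.345)&(P[...,2]<.385);q=P[m];print(len(q))
if len(q):print(q.min(0),q.max(0),cv2.minAreaRect((q[:,:2]*1000).astype(np.float32)))
S=snapshot('scene')
A=cv2.resize(s['image'][120:230,270:400],(400,338),interpolation=2);B=cv2.resize(S['image'][140:280,230:370],(338,338),interpolation=2)
cv2.imwrite('pics/g.png',np.hstack([A,B])[...,::-1])
```

```text
t 16.77 tcp [ 0.5176 -0.2179  0.3429] yawy 4.41 tilt [-0.001  0.   ] F [-0.3  0.5 -2.3] w 0.0133 gf 68.4 rackfromA [-0.1292 -0.2183  0.1229] fromB [-0.1293 -0.0284  0.1229] q [-0.4   0.18  1.66  0.    1.31 -0.48]
tool shift [0.0008 0.     0.0844]
385
[ 0.50375001 -0.20950283  0.34527739] [ 0.56187251 -0.1268026   0.3848822 ] ((529.1340942382812, -166.73501586914062), (57.979652404785156, 82.09453582763672), 5.589621543884277)
```

View pics/g.png

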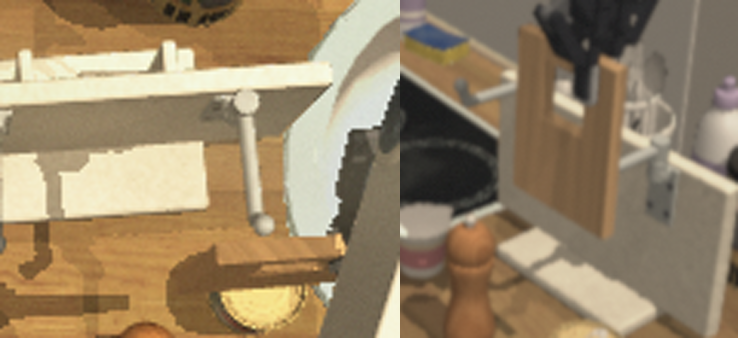

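The board is upright in front of hook b: its top edge in the top view is at (215–340, 245) and the ball at (262, 225). Now I lower it and slide it onto the arm.

Emit:
{"method": "carry_out", "body": {
  "rows": [
    [[0,0,0.02,0,0,0,1],[0,0,0.025,0,0,0,1],[0,0,0.02,0,0,0,1],[0,0,0.015,0,0,0,1],[0,0,0.0045,0,0,0,1],[0,0,0,0,0,0,1],[0.0005,0.01,0,0,0,0,1],[0,0.01,0,0,0,0,1],[0,0.01,0,0,0,0,1],[0,0.01,0,0,0,0,1],[0,0.01,0,0,0,0,1],[0,0.01,0,0,0,0,1],[0,0.01,0,0,0,0,1],[0,0.01,0,0,0,0,1],[0,0.005,0,0,0,0,1],[0,0,0,0,0,0,1]]
  ]
}}

```text
t: 18.88
tool_pos: [0.6026, -0.2099, 0.2587]
orientation: [0.679, 0.734, -0.0, -0.0]
contact_force: [-0.5, -0.3, -3.8]
grip_width: 0.0131
grasp_force: 68.4
```

Run:
```python
from h import *
go([.6022,-.2104,.2246])
S=snapshot('scene')
cv2.imwrite('pics/g2.png',cv2.resize(S['image'][140:280,260:400],(420,420),interpolation=2)[...,::-1])
```

```text
t 18.88 tcp [ 0.6026 -0.2099  0.2587] yawy 4.48 tilt [-0.  0.] F [-0.5 -0.3 -3.8] w 0.0131 gf 68.4 rackfromA [-0.0439 -0.2169  0.0387] fromB [-0.0439 -0.0269  0.0387] q [-0.34  0.36  1.59 -0.    1.18 -0.42]
tool shift [-0.0005 -0.0004  0.0341]
```

View pics/g2.png

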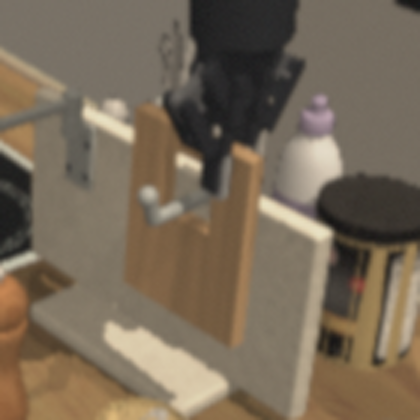

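The arm passes through the slot, with the ball at (150, 205) in front of the board. Lowering onto the bar.

Emit:
{"method": "carry_out", "body": {
  "rows": [
    [[0,0,0.01,0,0,0,1],[0,0,0.01,0,0,0,1],[0,0,0.006,0,0,0,1],[0,0,0.003,0,0,0,1],[0,0,0.002,0,0,0,1],[0,0,0.002,0,0,0,1],[0,0,0,0,0,0,1]]
  ]
}}

```text
t: 19.8
tool_pos: [0.6025, -0.2101, 0.2262]
orientation: [0.679, 0.734, 0.0, 0.0]
contact_force: [0.4, 0.0, -0.6]
grip_width: 0.0133
grasp_force: 69.0
```

Emit:
{"method": "carry_out", "body": {
  "rows": [
    [[0,0,0.001,0,0,0,1],[0,0,0,0,0,0,1],[0,0,0,0,0,0,0.75],[0,0,0,0,0,0,0.5],[0,0,0,0,0,0,0.4],[0,0,0,0,0,0,0.4],[0,0,0,0,0,0,0.4]]
  ]
}}

```text
t: 20.68
tool_pos: [0.6023, -0.21, 0.2247]
orientation: [0.679, 0.734, -0.0, -0.0]
contact_force: [0.9, -0.5, -0.6]
grip_width: 0.0511
grasp_force: 0.0
```

Emit:
{"method": "carry_out", "body": {
  "rows": [
    [[0,0,-0.01,0,0,0,0.4],[0,0,-0.02,0,0,0,0.4],[0,0,-0.03,0,0,0,0.4],[0,0,-0.04,0,0,0,0.4],[0,0,-0.03,0,0,0,0.4],[0,0,0,0,0,0,0.4]]
  ]
}}

```text
t: 21.42
tool_pos: [0.6035, -0.2104, 0.3585]
orientation: [0.679, 0.734, 0.001, 0.003]
contact_force: [-0.3, -0.2, -0.3]
grip_width: 0.0515
grasp_force: 0.0
```

Run:
```python
from h import *
tell()
s=snapshot('top');W=pts(s);P=W[120:225,230:385]
m=(P[...,2]>.236)&(P[...,2]<.262)
n,l,st,c=cv2.connectedComponentsWithStats(m.astype(np.uint8))
for i in range(1,n):
    if st[i,4]>15:
        q=P[l==i];print(q.mean(0).round(4),cv2.minAreaRect((q[:,:2]*1000).astype(np.float32)))
S=snapshot('scene')
A=cv2.resize(s['image'][120:230,230:390],(436,300),interpolation=2);B=cv2.resize(S['image'][140:280,230:370],(300,300),interpolation=2)
cv2.imwrite('pics/k.png',np.hstack([A,B])[...,::-1])
```

```text
t 21.43 tcp [ 0.6035 -0.2104  0.3585] yawy 4.47 tilt [ 0.005 -0.002] F [-0.3 -0.2 -0.3] w 0.0515 gf 0.0 rackfromA [-0.043  -0.2174  0.1385] fromB [-0.043  -0.0275  0.1385] q [-0.34  0.29  1.47  0.    1.37 -0.42]
[ 0.5987 -0.1692  0.2476] ((599.3325805664062, -170.40489196777344), (14.857741355895996, 102.83787536621094), 4.605230331420898)
[ 0.5494 -0.1843  0.2477] ((549.89208984375, -184.56314086914062), (14.797057151794434, 13.187592506408691), 4.960910320281982)
[0.5351 0.0094 0.248 ] ((535.0621948242188, 9.286450386047363), (13.427386283874512, 13.543596267700195), 89.16169738769531)
```

View pics/k.png

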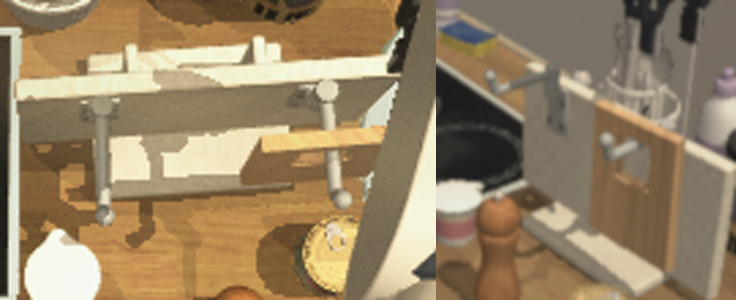

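The board hangs freely on hook b (top view (260–385, 140), square, on the bar), and arm a is empty from (102, 105) to (104, 215). Next I go to the right-hand side of arm a with shut fingers.

Emit:
{"method": "carry_out", "body": {
  "rows": [
    [[0,0,0,0,0,0.078,1],[0.024,-0.0056,0,0,0,0,1],[0.024,-0.0056,0,0,0,0,1],[0.024,-0.0056,0,0,0,0,1],[0.024,-0.0056,0,0,0,0,1],[0.024,-0.0056,0,0,0,0,1],[0.024,-0.0056,0,0,0,0,1],[0.024,-0.0056,0,0,0,0,1],[0.024,-0.0056,0,0,0,0,1],[0,0,0,0,0,0,1],[0,0,0.03,0,0,0,1],[0,0,0.03,0,0,0,1],[0,0,0.03,0,0,0,1],[0,0,0.02,0,0,0,1],[0,0,0.017,0,0,0,1],[0,0,0,0,0,0,1]]
  ]
}}

```text
t: 23.52
tool_pos: [0.5569, -0.0181, 0.2267]
orientation: [0.707, 0.707, -0.001, -0.001]
contact_force: [0.3, -0.5, 0.1]
grip_width: -0.0
grasp_force: 0.0
```

Run:
```python
from h import *
go([.5585,-.0085,.231])
```

```text
t 23.52 tcp [ 0.5569 -0.0181  0.2267] yawy 0.0 tilt [-0.002 -0.   ] F [ 0.3 -0.5  0.1] w -0.0 gf 0.0 rackfromA [-0.0747 -0.0221  0.0067] fromB [-0.0747  0.1678  0.0067] q [-0.04  0.27  1.8  -0.    1.07 -0.04]
tool shift [ 0.0096  0.0016 -0.0043]
```

Emit:
{"method": "carry_out", "body": {
  "rows": [
    [[0.005,0,-0.003,0,0,0,1],[0.0045,0.0015,0,0,0,0,1],[0.006,-0.0012,0,0,0,0.08,1],[0.006,-0.0012,0,0,0,0.08,1],[0.006,-0.0012,0,0,0,0.08,1],[0.006,-0.0012,0,0,0,0.08,1],[0.006,-0.0012,0,0,0,0.08,1],[0.006,-0.0012,0,0,0,0.08,1],[0.006,-0.0012,0,0,0,0.08,1],[0.006,-0.0012,0,0,0,0.08,1],[0.006,-0.0012,0,0,0,0.08,1],[0.006,-0.0012,0,0,0,0.08,1]]
  ]
}}

```text
t: 25.02
tool_pos: [0.5689, 0.0507, 0.2317]
orientation: [0.927, 0.375, 0.0, 0.0]
contact_force: [-1.0, -2.2, 1.7]
grip_width: -0.0002
grasp_force: 0.9
```

Run:
```python
from h import *
tell()
```

```text
t 25.02 tcp [0.5689 0.0507 0.2317] yawy -45.97 tilt [ 0.001 -0.   ] F [-1.  -2.2  1.7] w -0.0002 gf 0.9 rackfromA [-0.0574  0.0455  0.0117] fromB [-0.0575  0.2355  0.0117] q [ 0.09  0.29  1.77 -0.    1.09  0.89]
```

Emit:
{"method": "carry_out", "body": {
  "rows": [
    [[0.006,-0.0012,0,0,0,0.08,1],[0.006,-0.0012,0,0,0,0.08,1],[0.006,-0.0012,0,0,0,0.08,1],[0.006,-0.0012,0,0,0,0.08,1],[0.006,-0.0012,0,0,0,0.08,1],[0.006,-0.0012,0,0,0,0.08,1],[0.006,-0.0012,0,0,0,0.08,1],[0.006,-0.0012,0,0,0,0.08,1],[0,0,0,0,0,0,1]]
  ]
}}

```text
t: 26.15
tool_pos: [0.6063, 0.0813, 0.2313]
orientation: [0.998, 0.066, 0.001, -0.0]
contact_force: [0.7, 0.3, -0.5]
grip_width: 0.0002
grasp_force: 0.0
```

Run:
```python
from h import *
tell()
```

```text
t 26.15 tcp [0.6063 0.0813 0.2313] yawy -82.45 tilt [0.001 0.   ] F [ 0.7  0.3 -0.5] w 0.0002 gf 0.0 rackfromA [-0.0178  0.0732  0.0113] fromB [-0.0178  0.2631  0.0113] q [0.13 0.35 1.68 0.   1.11 1.57]
```

Emit:
{"method": "carry_out", "body": {
  "rows": [
    [[-0.01,0,0,0,0,0,1],[-0.015,0,0,0,0,0,1],[0,0,-0.03,0,0,0,1],[0,0,-0.04,0,0,0,1],[0,0,-0.05,0,0,0,1],[-0.03,-0.04,0,0,0,0,1],[-0.04,-0.04,0,0,0,0,1],[-0.04,-0.04,0,0,0,0,1],[-0.03,-0.04,0,0,0,0,1],[-0.02,-0.03,0,0,0,0,1],[0,0,0,0,0,0,1]]
  ]
}}

```text
t: 27.52
tool_pos: [0.3953, 0.2459, 0.3509]
orientation: [0.998, 0.067, 0.0, -0.0]
contact_force: [0.5, -0.0, -0.3]
grip_width: 0.0
grasp_force: 0.0
```

Run:
```python
from h import *
tell()
s=snapshot('top');W=pts(s);P=W[120:225,230:385]
for a,b in((.214,.235),(.236,.262)):
  m=(P[...,2]>a)&(P[...,2]<b)
  n,l,st,c=cv2.connectedComponentsWithStats(m.astype(np.uint8))
  for i in range(1,n):
    if st[i,4]>15:
        q=P[l==i];print(len(q),q.mean(0).round(4),cv2.minAreaRect((q[:,:2]*1000).astype(np.float32)))
```

```text
t 27.52 tcp [0.3953 0.2459 0.3509] yawy -82.3 tilt [-0.     0.001] F [ 0.5 -0.  -0.3] w 0.0 gf 0.0 rackfromA [-0.2156  0.2535  0.1309] fromB [-0.2156  0.4434  0.1309] q [0.55 0.01 1.83 0.   1.31 1.99]
118 [ 0.6353 -0.178   0.2278] ((633.1951293945312, -177.76280212402344), (42.28952407836914, 17.890838623046875), 1.9499117136001587)
242 [0.6267 0.046  0.2267] ((628.3160400390625, 49.081321716308594), (17.88515281677246, 95.17707061767578), 3.3398830890655518)
29 [ 0.5915 -0.134   0.2252] ((590.3551025390625, -134.6290740966797), (35.138187408447266, 11.90172004699707), 74.39909362792969)
29 [ 0.5968 -0.2202  0.225 ] ((596.8446655273438, -218.65777587890625), (1.5450923442840576, 42.78144454956055), 5.437064170837402)
89 [ 0.5766 -0.1821  0.2265] ((574.878662109375, -182.9873504638672), (39.01841354370117, 13.873369216918945), 9.76310920715332)
391 [ 0.5994 -0.1788  0.248 ] ((600.15380859375, -179.41812133789062), (15.278101921081543, 120.03568267822266), 4.391109943389893)
41 [ 0.5492 -0.1843  0.2483] ((550.1299438476562, -184.58314514160156), (12.972187042236328, 15.058238983154297), 89.38167572021484)
```

Board centre is at (0.599, -0.179), square and at hanging height. Arm a lies along the panel at q≈0.

```bash
python3 -c "
from h import *
print(finish_job())"
```

```text
the job is handed in; nothing more can be done
None
```

The job is handed in at about 27.5 s: hook b was swung out to its stop, the board now hangs by its slot on it, and the emptied hook a is folded flat along the panel; no contact with the mill, tin, pot or bottle showed, though I did not re-measure them, and the handover call returned no verdict.

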